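# Load a specimen with the turnbuckle to the set clip

## Robot

A 6-joint arm with a two-finger parallel gripper is mounted at the origin on the work surface. World frame = base frame: x ahead of the robot, y to its left, z up, the work surface at z = 0. Lengths are in m, angles in rad, forces in N, time in s.
With the tool pointing down it reaches from about 0.325 to 0.775 m from the base axis. Payload 5.5 kg.
Tool frame: the origin (TCP) lies on the mounting face of the last link; the fingertips stand 182 mm ahead of it and the grasp point (between the pads) lies 163 mm ahead of it; z points along the fingers, y is the direction in which the jaws open and shut (so a half turn about z gives the same grasp; the last joint's range is limited). The gripper opens to 88 mm and grips with 3 to 60 N. Pads are 20 mm wide; open, the fingers measure 115 mm over their backs; the gripper's body (75 mm by 178 mm) begins 61 mm behind the grasp point.
Start: joints at [1.193, 0.091, 1.231, -0, 1.82, -0.057], TCP at [0.189, 0.569, 0.405] pointing down, gripper open.
Joint ranges: [-2.87, 2.87], [-0.86, 2.18], [0.17, 2.46], [-1.51, 4.65], [0.06, 2.69], [-2.65, 2.65]. Speed limits (rad/s): [2.57, 2.57, 3.01, 3.14, 3.14, 3.14].

## Interface

Orientations are given as a unit quaternion [x, y, z, w].
In Python, from cell import robot gives the robot as it stands.
- The arm moves only by the tool apply_moves, never from a script. Its argument "deltas" is one flat list of numbers, 7 for each row, row after row: the turn, a rotation vector about the tool's x, y, z in degrees, then the shift along the tool's x, y, z in mm, then the gripper's target within -1 to 1 (shut at 1, half-way at 0, fully open at -1). A call has 1 to 5 rows; each row is the pose to reach, as a shift and turn from the pose commanded when the call began, along the tool's axes at that moment; what a row does not reach only later rows make up. A row lasts 1/10 s, in which the tool goes at most 50 mm and 8.59 degrees, less where a joint would pass 70% of its speed; a pose out of reach is approached as far as the arm can. A call with a gripper value outside its range is refused whole. The fingers move at their own pace and stop on an object; the grip force is fixed at half the most. Time passes only in rows, so rows that repeat a pose let the fingers close. It gives the time, the measured TCP pose, the force and the opening at its end, in the units of the state.
- robot.state(): the state, without advancing time (a new reading comes with each control period).
- robot.grab_frame(name): name is "scene" or "top" or "wrist"; returns (picture, depth): 480x640x3 uint8, red, green, blue; 480x640 float32, m along the optical axis (not along the pixel's ray), 0 where there is no reading.
- robot.camera_info(name): a dict with "fx", "fy", "cx", "cy" (pixels), "extrinsics" (4x4, takes a point from camera to world coordinates); the wrist camera has in their place "hand_eye" (4x4, takes a point from camera to tool coordinates, whose origin is the TCP and whose axes are the flange's). Camera axes: x right, y down, z forward; pixel columns grow to the right and rows downward; lengths in m; the calibration is good to about 2 mm. A picture is of the moment at which its call begins: read the wrist's pose just before it. camera_info takes no time and is no camera call.
- robot.job_done(): hands the job in, once; it reports no verdict.
The state is a dict: "time_s": time; "joints": joint angles; "joint_vel": joint speeds; "effort": joint torques, N m; "eef_pos": TCP position; "tcp_rot": TCP orientation; "contact_force": force on the tool from outside, world axes, zero at the start; "wrist_torque": the same for the moment, N m; "gripper_width": opening from 0.0 (shut) to 1.0 (fully open).
Only numpy, scipy, OpenCV 4.12 (cv2) and the standard library are available. Lean on these libraries where they do the work, as an engineer would, in place of code of your own. Each camera call takes 0.05 s, during which the arm holds its last target.

## Task

Load the resin specimen in the bench frame: turn the turnbuckle body in the tightening direction until the spring gauge's needle stands between the two lugs of the set clip. Do not overload the specimen: the needle must never travel out beyond the far side of the clip. Then let go and back away, leaving the other things on the bench where they were.

Things in the scene. Friction and masses are not known exactly. Their poses are not given: they have to be found in the camera images.
- load_frame: Fixed bench frame: base 90 x 660 mm, top at 30 mm; grey end pillars 180 high at y -305 and +315. Origin: centre of underside; x away from the robot, z up, y along the load train, whose axis is 130 mm above the bench over the base's middle. Towards +y: pillar, fork, flat amber specimen, fork, left-hand stud, turnbuckle, right-hand stud, coupling, rod, gauge barrel, pillar.
- buckle_mid (a point): Centre of the turnbuckle body, on its turning axis (point y = frame y). Open steel body 150 long. Middle 94 mm: two bars, together 40 mm over (point x) by 24 mm (point z), half-diagonal 24 mm: flat faces every quarter turn. Each end: a hexagon 36 mm across flats, 28 long, centred 61 mm along y, one pair of flats facing point z. x, z turn with the body. 80 mm free all round it; base top 100 mm below.
- turnbuckle (a joint): Angle of the body (rad, -0.3 to 12), grows on tightening: right-hand turn about frame +y, top of the body moving away from the robot. A full turn draws each stud 8 mm into it, so the gauge extends 16 mm and the body shifts 8 mm along frame -y. Stiff (0.2 N m, up to 0.4 under load); stays where left. At 0 the 40 mm wide faces lie level.
- gauge (a joint): Extension of the sprung gauge rod (m, range -0.005 to 0.035), growing as the turnbuckle draws the rod and its needle along frame -y; spring 2.5 N per mm.
- needle_tip (a point): Tip of the gauge needle: a black bar 3 mm wide (frame y), 28 mm long (frame x), just over the white scale plate beside the gauge barrel, 160 mm above the bench. It moves along frame -y as the load rises. The scale's black divisions are 5 mm apart.
- clip_gap (a point): Middle of the gap between the two lugs of the dark steel set clip on the far (+x) edge of the scale plate. Lugs 4 mm wide (frame y), 7 mm apart, outer sides 15 mm apart; the needle's tip comes up to the open end of the gap. Axes as the frame's. The clip stays put; at the start the needle is 5 to 17 mm away on its +y side.
- wrench: Bystander: open-ended wrench lying on the bench, 170 mm long, origin about mid-length.
- resin_bottle: Bystander: white bottle standing on the bench, diameter 68, 185 high, origin at the centre of its underside.
- pellet_jar: Bystander: clear jar, diameter 66, 70 high, origin at the centre of its underside.
- mixing_cup: Bystander: paper cup, diameter 68, 55 high, origin at the centre of its underside.
- mould_a: Bystander: white plastic mould cup, diameter 44, 27 high, on the bench, origin at the centre of its underside.
- mould_b: Bystander: like mould_a.
- mould_c: Bystander: like mould_a, standing on the frame's base under the specimen.
- mount: Bystander: black puck, diameter 40, 22 high, origin at the centre of its underside.

How it is judged:
At the end, for the whole second after the job is handed in: The whole 3 mm needle stands in the 7 mm gap of the set clip (needle centre within 2 mm of the gap's middle along the scale), and the turnbuckle is at rest (y of needle_tip in the frame of clip_gap between -0.002 and 0.002 m and velocity of joint turnbuckle between -0.05 and 0.05 rad/s); the robot touches nothing.
It fails at once if the specimen is overloaded: the needle's centre travels more than 8 mm past the middle of the clip, out beyond its far side (y of needle_tip in the frame of clip_gap below -0.008 m).
It fails at once if another thing on the bench is moved by more than 20 mm or tipped over (distance of any of wrench, resin_bottle, pellet_jar, mixing_cup, mould_a, mould_b, mould_c, mount from where it was at the start of the episode above 0.02 m or angle between any of wrench, resin_bottle, pellet_jar, mixing_cup, mould_a, mould_b, mould_c, mount's own z axis and vertical above 0.5 rad).
It also fails if it takes over 72 s, if anything falls off the work surface, if the arm or the gripper's body presses on something with over 40 N, if the wrist force passes 120 N, or if a joint passes its speed limit or range.

## Working session

There is one attempt and no reset: what is moved stays moved. The work goes in short steps, Python scripts to look and compute and a tool call to move; the robot and the scene stay as the last step left them, time stands still between calls to the robot, and variables do not carry over. Pictures are saved under pics/ and viewed, and the job is handed in when it is done.

Besides the shell and the picture viewer there is one more tool, called after "Call:" as name(argument=value, ...) on one line, values as JSON. apply_moves: Moves the arm, as the interface text tells. Its arguments: {"type":"object","properties":{"deltas":{"type":"array"}},"required":["deltas"]}

```bash
ls; mkdir -p pics
python3 - <<'E'
from cell import robot
import cv2,numpy as np
print(robot.state())
for n in ["scene","top","wrist"]:
    im,d=robot.grab_frame(n); cv2.imwrite(f"pics/{n}0.png",im[:,:,::-1]); np.save(f"pics/{n}0_d.npy",d)
    print(n,robot.camera_info(n))
E
```

```text
pics
{'time_s': 0.0, 'joints': array([ 1.19331171e+00,  9.18593462e-02,  1.23185389e+00, -3.25861663e-05,
        1.81984347e+00, -5.67636911e-02]), 'joint_vel': array([ 2.49047136e-03, -9.66449793e-04, -1.92948116e-03,  4.62563179e-05,
        9.30659367e-04,  6.55240342e-04]), 'effort': array([-4.91093906e-04, -4.46448183e+01, -4.06443286e+01,  6.99733011e-02,
        2.93748162e-02, -1.51445493e-04]), 'eef_pos': array([0.18921249, 0.56943875, 0.40352434]), 'tcp_rot': array([ 1.59677927e-01,  9.87168676e-01, -9.62371499e-04, -1.96126696e-04]), 'contact_force': array([ 0.04600446,  0.22726538, -0.26025745]), 'wrist_torque': array([-0.0020673 ,  0.0243388 , -0.00672917]), 'gripper_width': 0.9990777077144132}
scene {'fx': 446.3662657184817, 'fy': 446.3662657184817, 'cx': 328.9619802904683, 'cy': 242.98374352804223, 'extrinsics': array([[-0.65463196,  0.61622062, -0.43786885,  0.89570318],
       [ 0.75593483,  0.53023685, -0.38394194,  0.37292717],
       [-0.00441874, -0.58234098, -0.81293263,  0.73513028],
       [ 0.        ,  0.        ,  0.        ,  1.        ]])}
top {'fx': 488.4618139917019, 'fy': 488.4618139917019, 'cx': 318.1044671537975, 'cy': 235.17736023876063, 'extrinsics': array([[ 0.01234647, -0.99769002,  0.06679957,  0.4933258 ],
       [-0.99936541, -0.01454424, -0.03251527,  0.07171186],
       [ 0.03341171, -0.06635573, -0.99723647,  1.08631911],
       [ 0.        ,  0.        ,  0.        ,  1.        ]])}
wrist {'fx': 426.87322053966466, 'fy': 426.87322053966466, 'cx': 315.8675721594278, 'cy': 234.51486366102077, 'hand_eye': array([[-1.32889392e-03, -9.56050659e-01, -2.93198518e-01,
         8.16156602e-02],
       [ 9.99999117e-01, -1.26131706e-03, -4.19544230e-04,
        -3.17635834e-04],
       [ 3.12892474e-05, -2.93198816e-01,  9.56051491e-01,
         1.90775313e-02],
       [ 0.00000000e+00,  0.00000000e+00,  0.00000000e+00,
         1.00000000e+00]])}
```

View pics/scene0.png

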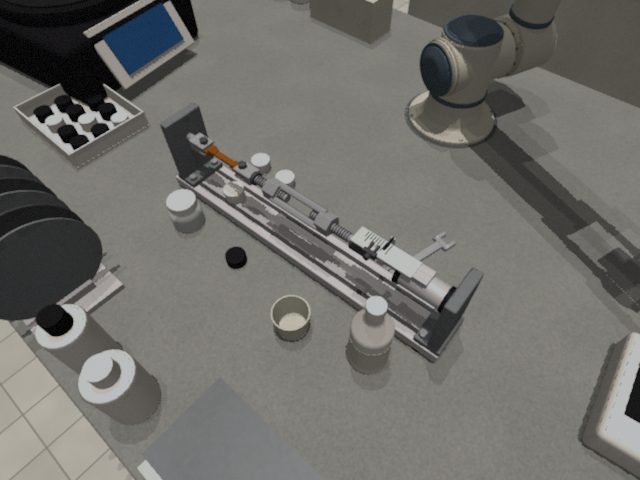

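View pics/top0.png

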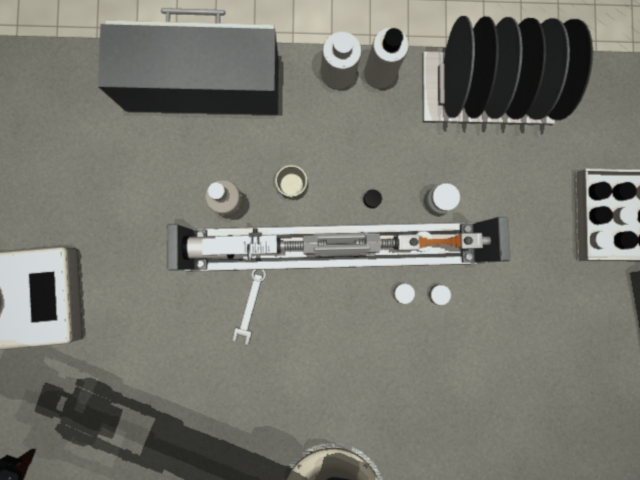

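View pics/wrist0.png

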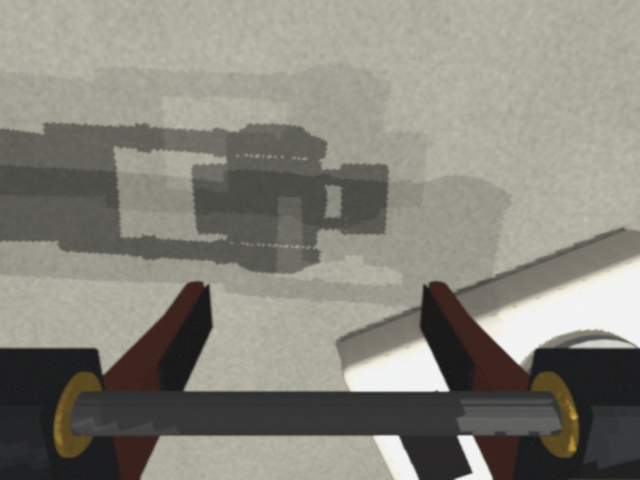

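Run:
```python
import cv2
im=cv2.imread("pics/top0.png")
cv2.imwrite("pics/t1.png",cv2.resize(im[215:280,160:360],None,fx=4,fy=4,interpolation=cv2.INTER_CUBIC))
cv2.imwrite("pics/t2.png",cv2.resize(im[215:280,320:520],None,fx=4,fy=4,interpolation=cv2.INTER_CUBIC))
im=cv2.imread("pics/scene0.png")
cv2.imwrite("pics/s1.png",cv2.resize(im[150:330,240:440],None,fx=4,fy=3.3,interpolation=cv2.INTER_CUBIC))
```

```text
(no output)
```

View pics/t1.png

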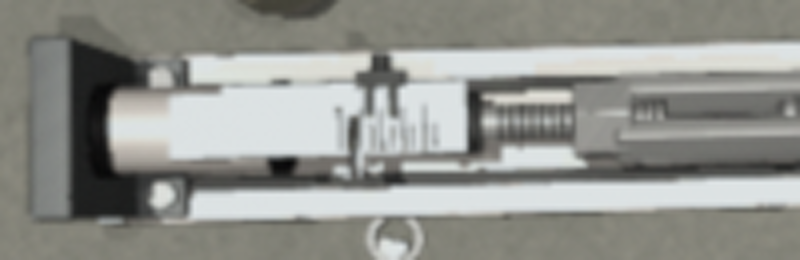

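View pics/t2.png

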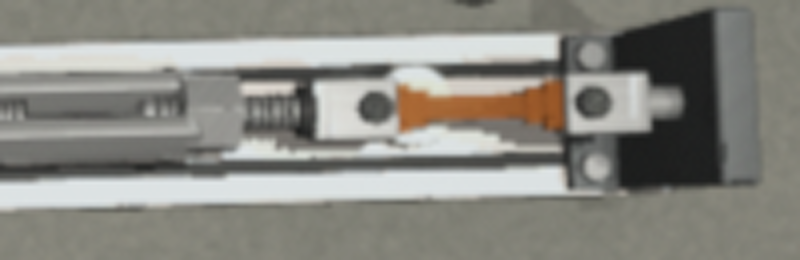

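View pics/s1.png

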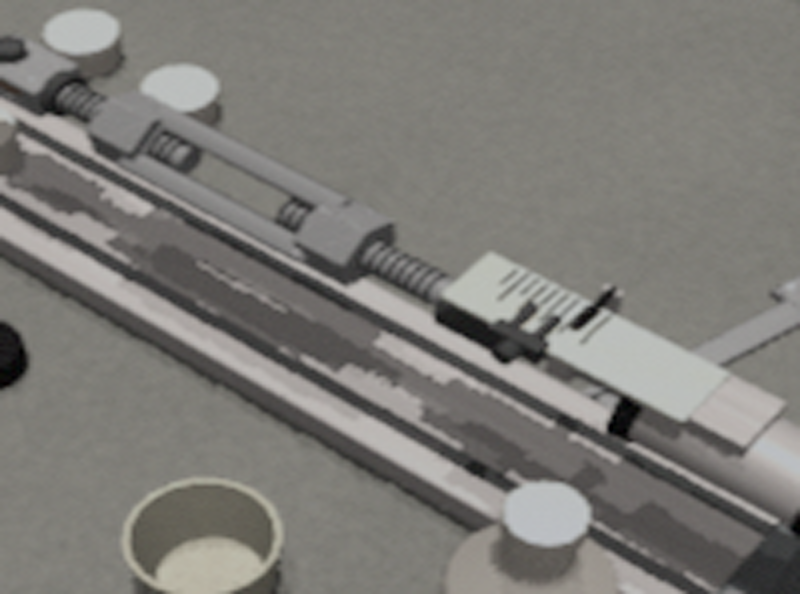

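```bash
cat > h.py <<'E'
import numpy as np
from cell import robot
from scipy.spatial.transform import Rotation as R
def cloud(n,d):
    c=robot.camera_info(n); v,u=np.mgrid[:480,:640]
    P=np.stack([(u-c['cx'])/c['fx']*d,(v-c['cy'])/c['fy']*d,d],-1)
    E=c['extrinsics']; return P@E[:3,:3].T+E[:3,3]
def ray(n,u,v,z,pose=None):
    c=robot.camera_info(n)
    if n=='wrist':
        T=np.eye(4);T[:3,3]=pose[0];T[:3,:3]=R.from_quat(pose[1]).as_matrix();E=T@c['hand_eye']
    else:E=c['extrinsics']
    r=E[:3,:3]@np.array([(u-c['cx'])/c['fx'],(v-c['cy'])/c['fy'],1])
    return E[:3,3]+r*(z-E[2,3])/r[2]
def proj(n,p,pose=None):
    c=robot.camera_info(n)
    if n=='wrist':
        T=np.eye(4);T[:3,3]=pose[0];T[:3,:3]=R.from_quat(pose[1]).as_matrix();E=T@c['hand_eye']
    else:E=c['extrinsics']
    q=np.linalg.inv(E)@np.append(p,1); return q[0]/q[2]*c['fx']+c['cx'],q[1]/q[2]*c['fy']+c['cy']
E
python3 - <<'E'
from h import *
import cv2
d=np.load("pics/top0_d.npy"); P=cloud("top",d)
sub=np.zeros((480,640),bool); sub[215:280,160:520]=1
print("bench z",np.median(P[300:400,300:380,2]))
m=sub&(P[...,2]>.022)&(P[...,2]<.04)
r=cv2.minAreaRect(P[m][:,:2].astype(np.float32)*1000); print("base",r,m.sum())
m=sub&(P[...,2]>.165)&(P[...,2]<.2)
for s in [P[m][:,1]>0.05,P[m][:,1]<0]:
    q=P[m][s]; print("pillar",cv2.minAreaRect(q[:,:2].astype(np.float32)*1000),np.median(q[:,2]))
# train edges: per column centre of z>0.09
mm=sub&(P[...,2]>.095)&(P[...,2]<.175)
for u in [215,225,235,250,270,290,300,310,330,345,360,375,383,395,410,440,470]:
    q=P[:,u][mm[:,u]]; print(u,len(q),q[:,0].min().round(4),q[:,0].max().round(4),q[:,1].mean().round(4),q[:,2].max().round(4))
for n,u,v,z in [("needle",160+357/4,215+135/4,.16),("gap",160+382/4,215+100/4,.16),("hexL end",160+577/4,215+30,.148),("hexR end",320+239/4,215+28,.148)]:
    print(n,ray("top",u,v,z))
E
```

```text
bench z -4.8013589025619474e-05
base ((554.5429077148438, -4.631927490234375), (117.57984924316406, 657.4208374023438), 2.1922683715820312) 6348
pillar ((532.1218872070312, 233.68939208984375), (84.91355895996094, 170.8479461669922), 2.491835117340088) 0.1795535803140772
pillar ((552.3414306640625, -308.9961242675781), (83.76842498779297, 22.580053329467773), 1.581184983253479) 0.17877150492882732
215 21 0.5118 0.5503 0.2369 0.1594
225 22 0.5121 0.5531 0.2178 0.1613
235 18 0.5194 0.5514 0.1985 0.1615
250 27 0.5084 0.5576 0.1705 0.1661
270 19 0.5211 0.5544 0.1326 0.1621
290 9 0.5293 0.5451 0.0952 0.1394
300 9 0.5298 0.5452 0.0757 0.1419
310 20 0.5204 0.5569 0.0564 0.1503
330 22 0.5187 0.56 0.0173 0.151
345 23 0.5191 0.5622 -0.012 0.151
360 22 0.5214 0.563 -0.041 0.1506
375 19 0.5257 0.5604 -0.0695 0.1505
383 8 0.5376 0.5515 -0.0864 0.1405
395 13 0.5322 0.5554 -0.1097 0.1439
410 16 0.531 0.5598 -0.139 0.1445
440 6 0.5433 0.5534 -0.2002 0.134
470 16 0.536 0.5654 -0.2559 0.1506
needle [0.52778108 0.17133318 0.16      ]
gap [0.54450192 0.15991537 0.16      ]
hexL end [0.5368721  0.06752279 0.148     ]
hexR end [ 0.54276741 -0.07824768  0.148     ]
```

Run:
```python
from h import *
ez=np.array([0,0,1.]);ey=np.array([-.041,1,0]);ey/=np.linalg.norm(ey);ex=np.cross(ey,ez)
o=np.array([.5412,-.005,.13])
for n in ["top","scene"]:
    d=np.load(f"pics/{n}0_d.npy");P=cloud(n,d)[d>0].reshape(-1,3)-o
    x,y,z=P@ex*1e3,P@ey*1e3,P@ez*1e3
    for lab,lo,hi in [("bars",-44,44),("hexL",50,72),("hexR",-72,-50)]:
        m=(y>lo)&(y<hi)&(abs(x)<30)&(abs(z)<30)
        print(n,lab,m.sum())
        for a in range(-28,29,3):
            k=m&(x>=a)&(x<a+3)
            if k.sum(): print(a+1.5,k.sum(),np.percentile(z[k],[5,50,95]).round(1))
```

```text
top bars 993
-23.5 9 [1.3 2.5 6.1]
-20.5 76 [3.1 6.1 9.4]
-17.5 66 [ 7.  10.4 14.2]
-14.5 76 [11.2 14.4 17.7]
-11.5 74 [14.9 18.5 21.6]
-8.5 67 [17.3 19.2 22.1]
-5.5 72 [15.4 18.2 21. ]
-2.5 59 [13.  15.7 18.3]
0.5 44 [-15.3  -1.    9.5]
3.5 71 [-12.   -6.5   8.5]
6.5 70 [-6.9 -3.6  5.5]
9.5 72 [-3.1 -0.   3.8]
12.5 71 [0.6 3.1 6. ]
15.5 67 [0.9 3.  6.2]
18.5 63 [-1.8  1.2  3.6]
21.5 36 [-4.7 -0.9  1.8]
top hexL 233
-20.5 3 [3.6 6.7 8.7]
-17.5 23 [-3.1  7.4 13.7]
-14.5 19 [10.  12.4 16.4]
-11.5 17 [11.7 14.5 18.3]
-8.5 24 [13.7 15.8 20.9]
-5.5 12 [14.8 17.7 19.9]
-2.5 24 [16.1 18.9 20.8]
0.5 16 [18.5 19.9 23.1]
3.5 18 [18.5 19.5 21.8]
6.5 15 [14.5 17.4 19.4]
9.5 18 [12.2 14.4 17.1]
12.5 14 [10.6 12.9 14.7]
15.5 19 [ 9.2 11.  13.2]
18.5 9 [ 5.7  8.2 11.4]
21.5 2 [-0.4  0.2  0.7]
top hexR 224
-20.5 4 [3.3 5.7 7.1]
-17.5 23 [ 3.8 10.3 13.9]
-14.5 11 [10.9 14.6 16.1]
-11.5 23 [13.  15.1 18.8]
-8.5 14 [14.8 17.5 20. ]
-5.5 21 [13.5 16.8 19.7]
-2.5 22 [16.8 19.2 21.2]
0.5 14 [16.9 19.5 21.8]
3.5 23 [15.5 19.4 21.1]
6.5 12 [15.2 17.1 19.6]
9.5 22 [14.  15.6 18.8]
12.5 11 [10.1 12.9 14.6]
15
[... 471 characters left out ...]
 1 [-7.8 -7.8 -7.8]
-14.5 6 [-3.1 10.4 11.7]
-11.5 14 [12.8 14.3 15.2]
-8.5 18 [ 6.4 15.1 18.7]
-5.5 15 [15.4 16.8 18.9]
-2.5 16 [17.  18.4 19.8]
0.5 16 [15.6 19.  19.9]
3.5 19 [17.9 19.9 22.5]
6.5 29 [-3.4 18.7 21.4]
9.5 30 [12.5 17.2 19.9]
12.5 32 [-6.2 13.9 16.6]
15.5 26 [ 2.7 11.9 14.6]
18.5 58 [-9.2  2.2 12.3]
21.5 30 [-3.1  6.2  9.8]
scene hexR 235
-14.5 5 [12.4 13.  14. ]
-11.5 7 [13.6 14.1 17.2]
-8.5 8 [14.5 15.4 19.8]
-5.5 12 [15.9 17.6 21.5]
-2.5 12 [17.2 18.3 19.4]
0.5 12 [19.  19.9 20.8]
3.5 17 [16.  19.9 22.1]
6.5 27 [13.4 18.2 20.5]
9.5 18 [13.8 16.6 19. ]
12.5 26 [ 8.4 14.6 17.2]
15.5 23 [ 8.5 12.3 14. ]
18.5 56 [-7.4  5.9 11.7]
21.5 11 [-4.   0.8  7.9]
24.5 1 [-0.9 -0.9 -0.9]
```

```bash
cat >> h.py <<'E'
YAW=-1*0.041
EY=np.array([YAW,1,0]);EY/=np.linalg.norm(EY);EX=np.array([EY[1],-EY[0],0]);EZ=np.array([0,0,1.])
O=np.array([.5412,-.005,.13])
def rot(phi):  # tool orientation at tilt phi deg
    a=np.radians(phi); z=-(np.sin(a)*EX+np.cos(a)*EZ); return np.stack([EY,np.cross(z,EY),z],1)
def delta(p,Rm):
    s=robot.state(); R0=R.from_quat(s['tcp_rot']); 
    rv=(R0.inv()*R.from_matrix(Rm)).as_rotvec(degrees=True); t=R0.inv().apply(np.array(p)-s['eef_pos'])*1e3
    print("t",s['time_s'],"d",rv.round(1),t.round(1))
def grasp(phi,dy=0,back=0,dx=0,dz=0): # TCP with grasp point on axis
    Rm=rot(phi); delta(O+EY*dy*1e-3-Rm[:,2]*(.163+back*1e-3)+np.array([dx,0,dz])*1e-3,Rm)
E
python3 - <<'E'
from h import *
delta([.535,.155,.40],rot(0))
E
```

```text
t 0.15 d [-0.1  0.  69.3] [-458.8 -284.3    4.2]
```

Call:
apply_moves(deltas=[0, 0, 8, -42, -26, 0, -1, 0, 0, 16, -84, -52, 0, -1, 0, 0, 24, -126, -78, 0, -1, 0, 0, 32, -168, -104, 0, -1, 0, 0, 38, -208, -130, 0, -1])

```text
time_s: 0.65
eef_pos: [0.3465, 0.3787, 0.4043]
tcp_rot: [0.475, 0.88, -0.0, 0.0]
contact_force: [0.8, 0.2, 1.1]
gripper_width: 1.0
```

Run:
```python
from h import *
delta([.535,.155,.40],rot(0))
print(robot.state()['joints'])
```

```text
t 0.65 d [-0.  0. 31.] [-290.5   34.6    4.4]
[ 7.63637620e-01 -1.42089434e-01  1.46056889e+00 -1.76253830e-04
  1.82343133e+00  1.81942996e-01]
```

Call:
apply_moves(deltas=[0, 0, 7, -48, 6, 0, -1, 0, 0, 14, -97, 12, 2, -1, 0, 0, 21, -146, 18, 4, -1, 0, 0, 28, -195, 24, 4, -1, 0, 0, 31, -240, 30, 4, -1])

```text
time_s: 1.15
eef_pos: [0.5045, 0.1952, 0.4003]
tcp_rot: [0.692, 0.721, -0.0, -0.0]
contact_force: [0.3, 0.7, -0.2]
gripper_width: 0.996
```

Run:
```python
from h import *
delta([.535,.155,.40],rot(0))
```

```text
t 1.15 d [-0.  0.  0.] [-41.4  28.8   0.3]
```

Call:
apply_moves(deltas=[0, 0, 0, -41, 29, 0, -1, 0, 0, 0, -41, 29, 0, -1, 0, 0, 0, -41, 29, 0, -1])

```text
time_s: 1.45
eef_pos: [0.5348, 0.1567, 0.3999]
tcp_rot: [0.692, 0.722, -0.001, -0.001]
contact_force: [-0.3, 0.3, -0.2]
gripper_width: 1.003
```

Run:
```python
from h import *
import cv2
s=robot.state(); print(s['eef_pos'],s['tcp_rot'],s['joints'])
im,d=robot.grab_frame("wrist"); cv2.imwrite("pics/w1.png",im[:,:,::-1]); np.save("pics/w1d.npy",d)
```

```text
[0.53477014 0.15666212 0.39989132] [ 6.91646654e-01  7.22235595e-01 -5.41497634e-04 -5.97939461e-04] [ 2.23805263e-01 -2.45182664e-02  1.35723689e+00  4.13583428e-04
  1.81043657e+00  1.80640431e-01]
```

View pics/w1.png

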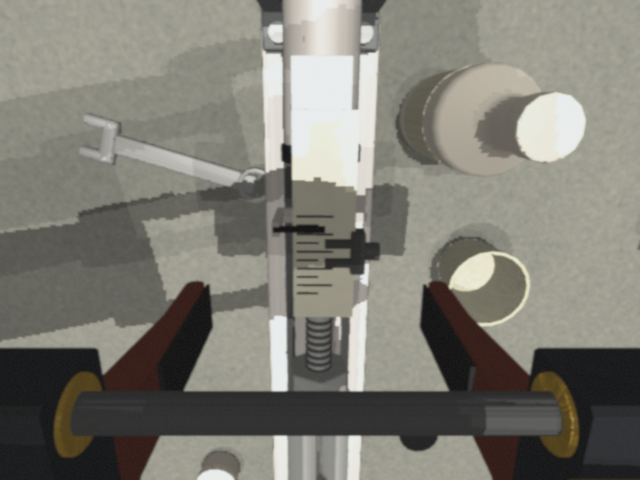

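Run:
```python
from h import *
import cv2
im=cv2.imread("pics/w1.png"); cv2.imwrite("pics/w1z.png",cv2.resize(im[200:320,265:390],None,fx=6,fy=5,interpolation=cv2.INTER_CUBIC))
g=im.max(2)
print("clip col",[ (v,g[v,332:345].mean().astype(int)) for v in range(236,274)])
print("needle col",[ (v,g[v,305:320].mean().astype(int)) for v in range(218,240)])
```

```text
clip col [(236, np.int64(118)), (237, np.int64(116)), (238, np.int64(105)), (239, np.int64(74)), (240, np.int64(46)), (241, np.int64(40)), (242, np.int64(42)), (243, np.int64(42)), (244, np.int64(43)), (245, np.int64(42)), (246, np.int64(42)), (247, np.int64(49)), (248, np.int64(74)), (249, np.int64(104)), (250, np.int64(115)), (251, np.int64(115)), (252, np.int64(115)), (253, np.int64(118)), (254, np.int64(118)), (255, np.int64(118)), (256, np.int64(116)), (257, np.int64(104)), (258, np.int64(74)), (259, np.int64(45)), (260, np.int64(40)), (261, np.int64(41)), (262, np.int64(42)), (263, np.int64(43)), (264, np.int64(45)), (265, np.int64(49)), (266, np.int64(59)), (267, np.int64(94)), (268, np.int64(132)), (269, np.int64(149)), (270, np.int64(153)), (271, np.int64(155)), (272, np.int64(155)), (273, np.int64(154))]
needle col [(218, np.int64(107)), (219, np.int64(117)), (220, np.int64(118)), (221, np.int64(119)), (222, np.int64(117)), (223, np.int64(109)), (224, np.int64(85)), (225, np.int64(54)), (226, np.int64(30)), (227, np.int64(23)), (228, np.int64(23)), (229, np.int64(24)), (230, np.int64(23)), (231, np.int64(25)), (232, np.int64(36)), (233, np.int64(47)), (234, np.int64(63)), (235, np.int64(90)), (236, np.int64(112)), (237, np.int64(119)), (238, np.int64(120)), (239, np.int64(120))]
```

View pics/w1z.png

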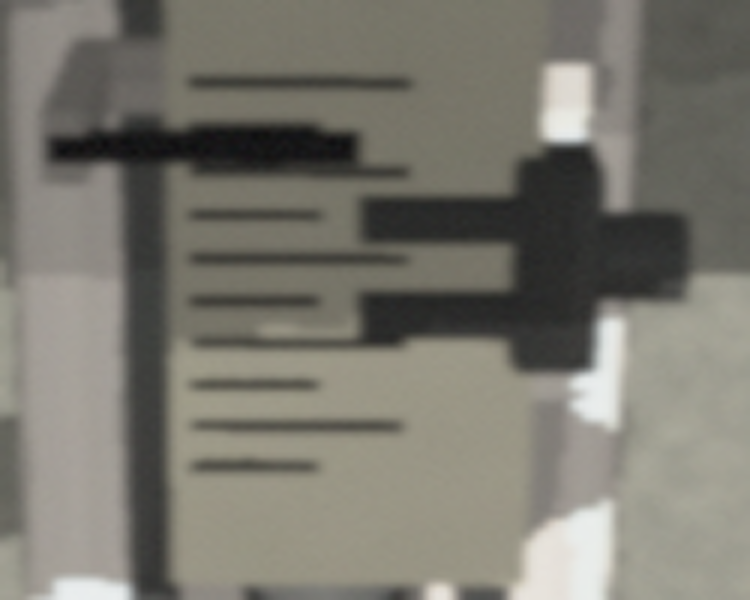

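Run:
```python
from h import *
grasp(0,back=107)
grasp(0)
grasp(-56)
```

```text
t 1.5 d [-0.1 -0.   0.2] [-162.8   -0.4    0.2]
t 1.5 d [-0.1 -0.   0.2] [-162.9   -0.3  107.2]
t 1.5 d [-56.1  -0.1   0.2] [-162.3 -135.3  179.2]
```

Call:
apply_moves(deltas=[0, 0, 0, -45, 0, 0, -1, 0, 0, 0, -90, 0, 0, -1, 0, 0, 0, -135, 0, 0, -1, 0, 0, 0, -163, 0, 10, -1, 0, 0, 0, -163, 0, 50, -1])

```text
time_s: 2.0
eef_pos: [0.5419, -0.0066, 0.3554]
tcp_rot: [0.691, 0.723, 0.003, 0.004]
contact_force: [0.6, 0.5, -0.5]
gripper_width: 0.999
```

Call:
apply_moves(deltas=[0, 0, 0, 0, 0, 25, -1, 0, 0, 0, 0, 0, 45, -1, 0, 0, 0, 0, 0, 57, -1, 0, 0, 0, 0, 0, 57, -1, 0, 0, 0, 0, 0, 57, -1])

```text
time_s: 2.5
eef_pos: [0.5418, -0.0044, 0.2947]
tcp_rot: [0.69, 0.724, 0.0, 0.0]
contact_force: [0.1, 0.7, 0.4]
gripper_width: 1.002
```

Run:
```python
from h import *
import cv2
grasp(0)
for p in [-15,-30,-45,-56]:grasp(p)
s=robot.state(); print(s['joints'])
im,d=robot.grab_frame("wrist"); cv2.imwrite("pics/w2.png",im[:,:,::-1]); 
im,d=robot.grab_frame("scene"); cv2.imwrite("pics/s2.png",im[:,:,::-1]);
```

```text
t 2.5 d [0.1 0.  0.3] [-0.6 -0.6  1.7]
t 2.5 d [-14.9  -0.    0.3] [ -0.3 -42.8   7.2]
t 2.5 d [-29.9  -0.1   0.3] [ -0.1 -82.1  23.4]
t 2.5 d [-44.9  -0.1   0.3] [ 1.000e-01 -1.159e+02  4.930e+01]
t 2.5 d [-55.9  -0.2   0.3] [   0.3 -135.8   73.4]
[-7.09391870e-02 -5.99659822e-02  1.57762273e+00  8.32788554e-05
  1.62273431e+00 -1.18013626e-01]
```

View pics/w2.png

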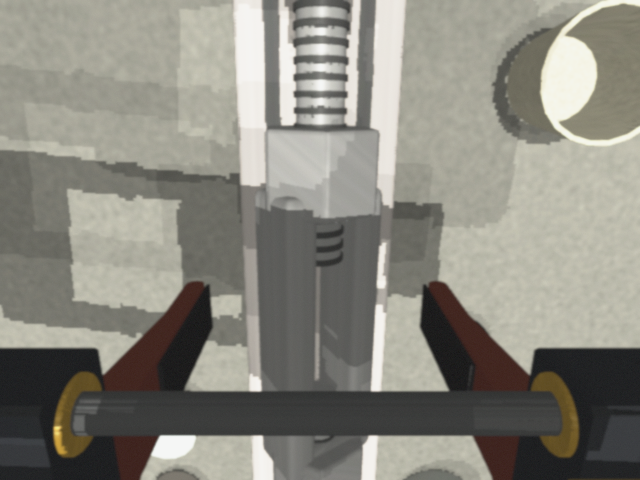

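View pics/s2.png

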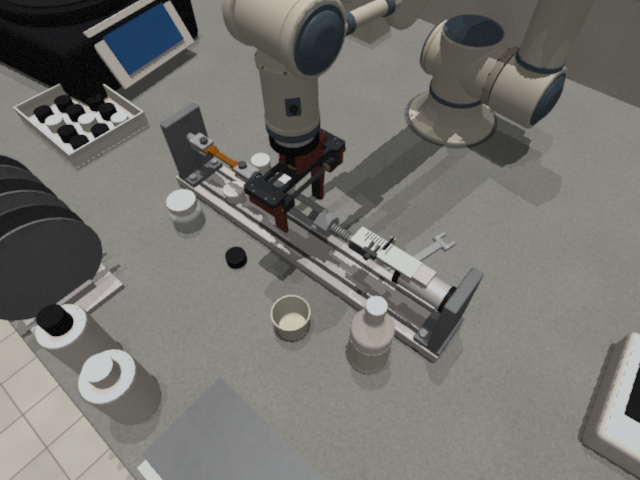

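Call:
apply_moves(deltas=[-8, 0, 0, 0, -23, 3, -1, -15, 0, 0, 0, -43, 7, -1, -22, 0, 0, 0, -62, 13, -1, -30, 0, 0, 0, -82, 23, -1, -30, 0, 0, 0, -82, 23, -1])

```text
time_s: 3.1
eef_pos: [0.4566, -0.0088, 0.2673]
tcp_rot: [0.668, 0.699, 0.186, 0.178]
contact_force: [-0.5, 0.4, -0.5]
gripper_width: 1.003
```

Run:
```python
from h import *
for p in [-30,-38,-45,-52,-56,-60]:grasp(p)
s=robot.state(); print(s['joints'])
```

```text
t 3.1 d [-0.2 -0.2  0.2] [ 0.3  4.7 -1.7]
t 3.1 d [-8.2 -0.2  0.2] [  0.4 -18.   -0.1]
t 3.1 d [-15.2  -0.2   0.2] [  0.5 -37.5   4. ]
t 3.1 d [-22.2  -0.2   0.2] [  0.5 -56.3  10.3]
t 3.1 d [-26.2  -0.2   0.2] [  0.5 -66.7  15. ]
t 3.1 d [-30.2  -0.2   0.2] [  0.5 -76.8  20.3]
[-0.12507199 -0.53855798  2.05171231  0.09474374  1.11567982 -0.18964781]
```

Call:
apply_moves(deltas=[-4, 0, 0, 0, -6, -1, -1, -8, 0, 0, 0, -18, 0, -1, -15, 0, 0, 0, -37, 4, -1, -15, 0, 0, 0, -37, 4, -1, -15, 0, 0, 0, -37, 4, -1])

```text
time_s: 3.6
eef_pos: [0.4306, -0.0105, 0.2507]
tcp_rot: [0.638, 0.668, 0.276, 0.264]
contact_force: [0.4, -0.2, 0.2]
gripper_width: 0.997
```

Run:
```python
from h import *
for p in [-45,-52,-56,-60]:grasp(p)
s=robot.state(); print(s['joints'])
```

```text
t 3.6 d [-0.1 -0.2  0.2] [ 0.9 -7.   0.7]
t 3.6 d [-7.1 -0.2  0.2] [  1.  -26.9   2. ]
t 3.6 d [-11.1  -0.2   0.2] [  1.  -38.1   3.8]
t 3.6 d [-15.1  -0.2   0.2] [  1.1 -49.2   6.3]
[-0.1594486  -0.74387114  2.25267563  0.18926498  0.8687814  -0.26956422]
```

Call:
apply_moves(deltas=[8.5, 0, 0, 0, 20, 2, -1, 17, 0, 0, 1, 41, 7, -1, 25.5, 0, 0, 1, 63, 16, -1, 34, 0, 0, 1, 84, 28, -1, 42.5, 0, 0, 1, 103, 43, -1])

```text
time_s: 4.1
eef_pos: [0.5365, -0.0046, 0.2949]
tcp_rot: [0.691, 0.723, 0.014, 0.015]
contact_force: [-0.3, -0.3, 0.6]
gripper_width: 0.997
```

Call:
apply_moves(deltas=[8, 0, 0, 0, 23, 2, -1, 16, 0, 0, 0, 45, 6, -1, 24, 0, 0, 0, 66, 14, -1, 32, 0, 0, 0, 86, 25, -1, 36, 0, 0, 0, 96, 31, -1])

```text
time_s: 4.6
eef_pos: [0.6338, 0.0001, 0.2628]
tcp_rot: [0.661, 0.691, -0.212, -0.201]
contact_force: [0.7, 0.7, -1.1]
gripper_width: 1.0
```

Run:
```python
from h import *
for p in [34,45,55]:grasp(p)
s=robot.state(); print(s['joints'])
```

```text
t 4.6 d [0.1 0.2 0.1] [-1.3 -2.7 -1.1]
t 4.6 d [11.1  0.2  0.1] [-1.3 28.4  2. ]
t 4.6 d [21.1  0.2  0.1] [-1.4 55.7  9.8]
[-0.04052129  0.46325837  1.09324363 -0.06002547  2.1745211  -0.10413802]
```

Call:
apply_moves(deltas=[8, 0, 0, -1, 20, 1, -1, 16, 0, 0, -1, 42, 5, -1, 21, 0, 0, -1, 56, 10, -1, 21, 0, 0, -1, 56, 10, -1])

```text
time_s: 5.0
eef_pos: [0.6737, 0.001, 0.2193]
tcp_rot: [0.613, 0.641, -0.334, -0.318]
contact_force: [-0.0, 0.2, -0.8]
gripper_width: 0.997
```

Run:
```python
from h import *
for p in [34,55,64]:grasp(p)
s=robot.state(); print(s['joints'])
```

```text
t 5.0 d [-21.    0.2   0.1] [ -0.4 -61.3   7.7]
t 5.0 d [0.  0.3 0.1] [-0.6 -2.9 -3.1]
t 5.0 d [9.  0.3 0.1] [-0.6 22.6 -1.1]
[-0.03284129  0.75230471  0.84899704 -0.10822112  2.49575604 -0.13045219]
```

Call:
apply_moves(deltas=[-8, 0, 0, 0, -24, 1, -1, -16, 0, 0, 0, -47, 4, -1, -21, 0, 0, 0, -61, 8, -1, -21, 0, 0, 0, -61, 8, -1])

```text
time_s: 5.4
eef_pos: [0.6294, -0.0011, 0.2763]
tcp_rot: [0.663, 0.693, -0.205, -0.195]
contact_force: [-0.3, 0.5, 0.3]
gripper_width: 1.002
```

Run:
```python
from h import *
for p in [34]:grasp(p)
s=robot.state(); print(s['joints'],s['contact_force'])
```

```text
t 5.4 d [1.1 0.2 0.1] [-0.2  8.5  7.8]
[-0.04278851  0.43735491  1.0993908  -0.05975761  2.17550293 -0.10701687] [-0.28882079  0.5129607   0.29596544]
```

Call:
apply_moves(deltas=[1, 0, 0, 0, 6, 6, -1, 1, 0, 0, 0, 6, 6, -1, 1, 0, 0, 0, 6, 6, -1])

```text
time_s: 5.7
eef_pos: [0.6315, -0.0011, 0.2593]
tcp_rot: [0.659, 0.69, -0.216, -0.206]
contact_force: [0.3, -0.6, -0.5]
gripper_width: 1.001
```

Run:
```python
from h import *
for p in [34]:grasp(p)
```

```text
t 5.7 d [-0.8  0.1  0.2] [-0.2 -2.7 -5.2]
```

Call:
apply_moves(deltas=[-0.8, 0, 0, 0, -2.7, -5, -1, -0.8, 0, 0, 0, -2.7, -5, -1, -0.8, 0, 0, 0, -2.7, -5, -1, -0.8, 0, 0, 0, -2.7, -5, -1])

```text
time_s: 6.1
eef_pos: [0.6317, -0.0011, 0.2675]
tcp_rot: [0.661, 0.692, -0.21, -0.2]
contact_force: [-0.3, -0.0, -0.1]
gripper_width: 0.999
```

Run:
```python
from h import *
for p in [34]:grasp(p)
```

```text
t 6.1 d [0.3 0.2 0.2] [-0.1  1.8  1.7]
```

Call:
apply_moves(deltas=[0, 0, 0, 0, 1.5, 1, 1, 0, 0, 0, 0, 1.5, 1, 1, 0, 0, 0, 0, 1.5, 1, 1, 0, 0, 0, 0, 1.5, 1, 1, 0, 0, 0, 0, 1.5, 1, 1])

```text
time_s: 6.6
eef_pos: [0.6323, -0.0011, 0.2658]
tcp_rot: [0.661, 0.692, -0.21, -0.2]
contact_force: [0.7, -0.8, 0.6]
gripper_width: 0.588
```

Run:
```python
from h import *
for p in [34]:grasp(p)
import cv2
im,d=robot.grab_frame("scene"); cv2.imwrite("pics/s3.png",cv2.resize(im[100:320,200:480,::-1],None,fx=2.7,fy=2.7))
s=robot.state(); print(s['contact_force'],s['wrist_torque'],s['gripper_width'])
```

```text
t 6.6 d [0.3 0.2 0.2] [-0.2  0.3  0.6]
[-0.29292285  0.61038644 -0.48039295] [-0.10767374 -0.19948918 -0.01914078] 0.538726911231611
```

View pics/s3.png

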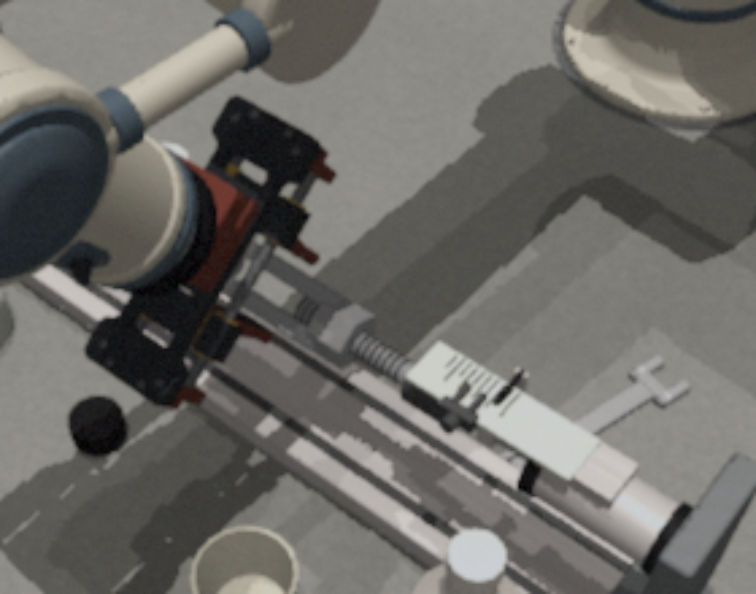

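Call:
apply_moves(deltas=[0, 0, 0, 0, 0, 0, 1, 0, 0, 0, 0, 0, 0, 1, 0, 0, 0, 0, 0, 0, 1, 0, 0, 0, 0, 0, 0, 1])

```text
time_s: 7.05
eef_pos: [0.6326, -0.0011, 0.2656]
tcp_rot: [0.661, 0.692, -0.209, -0.2]
contact_force: [4.5, -0.2, -1.7]
gripper_width: 0.46
```

Run:
```python
from h import *
for p in [34,55]:grasp(p,dy=-.2)
s=robot.state(); print(s['contact_force'],s['wrist_torque'],s['gripper_width'])
```

```text
t 7.05 d [0.4 0.2 0.2] [-0.4 -0.   0.6]
t 7.05 d [21.4  0.2  0.2] [-0.6 58.3 11.8]
[ 4.48930714 -0.23141902 -1.70272113] [-0.03882522 -0.9293507  -0.07322121] 0.4600814444305022
```

Call:
apply_moves(deltas=[5.5, 0, 0, 0, 15.6, 0.8, 1, 11, 0, 0, 0, 31.1, 3, 1, 16.5, 0, 0, 0, 46.3, 6.7, 1, 21.4, 0, 0, -0.5, 59.5, 11.2, 1, 21.4, 0, 0, -0.5, 59.5, 11.2, 1])

```text
time_s: 7.55
eef_pos: [0.6763, 0.0004, 0.2221]
tcp_rot: [0.611, 0.64, -0.337, -0.322]
contact_force: [-2.9, -0.0, 1.0]
gripper_width: 0.45
```

Run:
```python
from h import *
for p in [55]:grasp(p,dy=-.5)
s=robot.state(); print(s['contact_force'],s['wrist_torque'],s['gripper_width'])
```

```text
t 7.55 d [-0.5  0.2  0.1] [-0.3 -2.1  0.6]
[-2.9330277  -0.01015235  0.97762189] [-0.14434699  0.16761619 -0.01816514] 0.45031317148288363
```

Call:
apply_moves(deltas=[0, 0, 0, 0, 0, 0, -1, 0, 0, 0, 0, 0, 0, -1, 0, 0, 0, 0, 0, 0, -1, 0, 0, 0, 0, 0, 0, -1, 0, 0, 0, 0, 0, 0, -1])

```text
time_s: 8.05
eef_pos: [0.6754, 0.0003, 0.2238]
tcp_rot: [0.613, 0.641, -0.334, -0.319]
contact_force: [0.4, -0.3, -0.5]
gripper_width: 0.868
```

Call:
apply_moves(deltas=[-8.5, 0, 0, 0, -24, 1.8, -1, -17, 0, 0, 0, -47.7, 7.1, -1, -25.5, 0, 0, 0, -70.2, 15.9, -1, -34, 0, 0, 0, -91.1, 27.9, -1, -42.5, 0, 0, 0, -110, 42.8, -1])

```text
time_s: 8.55
eef_pos: [0.5769, -0.0041, 0.2908]
tcp_rot: [0.687, 0.719, -0.076, -0.073]
contact_force: [-1.1, 0.1, 0.1]
gripper_width: 0.999
```

Call:
apply_moves(deltas=[-8.5, 0, 0, 0, -24, 1.8, -1, -17, 0, 0, 0, -47.7, 7.1, -1, -25.5, 0, 0, 0, -70.2, 15.9, -1, -34, 0, 0, 0, -91.1, 27.9, -1, -42.5, 0, 0, 0, -110, 42.8, -1])

```text
time_s: 9.05
eef_pos: [0.4601, -0.0094, 0.2724]
tcp_rot: [0.667, 0.698, 0.189, 0.181]
contact_force: [-0.2, -0.5, -0.1]
gripper_width: 1.004
```

Run:
```python
from h import *
for p in [-35]:grasp(p,dy=-.5)
s=robot.state(); print(s['contact_force'],s['wrist_torque'],s['gripper_width'])
```

```text
t 9.05 d [-4.6 -0.1  0.2] [  0.6 -15.    1.4]
[-0.16984141 -0.5429761  -0.07336927] [-0.07006646  0.29869968  0.01036365] 1.0043043856589755
```

Call:
apply_moves(deltas=[-4.6, 0, 0, 0, -14, 1, -1, -4.6, 0, 0, 0, -14, 1, -1, -4.6, 0, 0, 0, -14, 1, -1])

```text
time_s: 9.35
eef_pos: [0.4493, -0.01, 0.2643]
tcp_rot: [0.66, 0.691, 0.214, 0.205]
contact_force: [-0.0, -0.2, 0.2]
gripper_width: 0.999
```

Run:
```python
from h import *
for p in [-35]:grasp(p,dy=-.5)
s=robot.state(); print(s['joints'])
import cv2
im,d=robot.grab_frame("wrist"); cv2.imwrite("pics/w4.png",im[:,:,::-1])
```

```text
t 9.35 d [-0.5 -0.1  0.2] [ 0.8 -1.7 -0.2]
[-0.13620919 -0.59869588  2.10861424  0.11856423  1.04077327 -0.21058098]
```

View pics/w4.png

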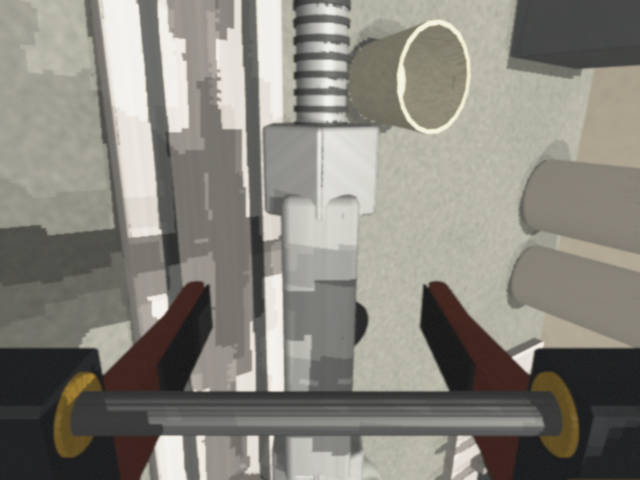

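Call:
apply_moves(deltas=[-0.5, 0, 0, 0.5, -0.5, 0, 1, -0.5, 0, 0, 0.5, -0.5, 0, 1, -0.5, 0, 0, 0.5, -0.5, 0, 1, -0.5, 0, 0, 0.5, -0.5, 0, 1, -0.5, 0, 0, 0.5, -0.5, 0, 1])

```text
time_s: 9.9
eef_pos: [0.4492, -0.0095, 0.2632]
tcp_rot: [0.659, 0.69, 0.217, 0.208]
contact_force: [0.5, -0.2, -0.5]
gripper_width: 0.587
```

Call:
apply_moves(deltas=[0, 0, 0, 0, 0, 0, 1, 0, 0, 0, 0, 0, 0, 1, 0, 0, 0, 0, 0, 0, 1, 0, 0, 0, 0, 0, 0, 1, 0, 0, 0, 0, 0, 0, 1])

```text
time_s: 10.4
eef_pos: [0.4492, -0.0095, 0.2634]
tcp_rot: [0.659, 0.689, 0.218, 0.208]
contact_force: [3.2, 0.4, -1.0]
gripper_width: 0.272
```

Run:
```python
from h import *
for p in [-35,-14,7,28,49,55]:grasp(p,dy=-.5-(p+35)/90*2)
s=robot.state(); print(s['contact_force'],s['wrist_torque'],s['gripper_width'])
```

```text
t 10.4 d [ 0.  -0.2  0.2] [ 0.2 -1.  -0.9]
t 10.4 d [21.  -0.1  0.2] [-0.5 57.4 10. ]
t 10.4 d [42.  -0.1  0.3] [ -1.2 108.   41. ]
t 10.4 d [63.  -0.   0.3] [ -1.9 144.2  88.2]
t 10.4 d [84.   0.   0.3] [ -2.6 161.  145.2]
t 10.4 d [90.   0.   0.3] [ -2.8 161.9 162.2]
[ 3.20588996  0.41540195 -0.98067304] [ 0.05568424  0.10998917 -0.19751077] 0.27210700741034427
```

Call:
apply_moves(deltas=[7, 0, 0, -0.1, 19.9, 1.2, 1, 14, 0, 0, -0.3, 39.4, 4.8, 1, 21, 0, 0, -0.5, 58.4, 10.8, 1, 28, 0, 0, -0.6, 76.5, 19.1, 1, 35, 0, 0, -0.8, 93.5, 29.5, 1])

```text
time_s: 10.9
eef_pos: [0.5434, -0.0059, 0.2926]
tcp_rot: [0.691, 0.723, -0.002, -0.002]
contact_force: [-0.4, 0.1, -3.2]
gripper_width: 0.271
```

Run:
```python
from h import *
for p in [0,35]:grasp(p,dy=-.5-(p+35)/90*2)
s=robot.state(); print(s['contact_force'],s['wrist_torque'],s['gripper_width'])
```

```text
t 10.9 d [-0.3 -0.   0.2] [-0.3 -2.1 -0.4]
t 10.9 d [34.7  0.   0.2] [-1.5 91.5 28.6]
[-0.43455579  0.0740837  -3.21913801] [ 0.60894396 -0.17311083 -0.33187318] 0.2705827659103456
```

Call:
apply_moves(deltas=[7, 0, 0, -0.3, 19.5, 1.2, 1, 14, 0, 0, -0.6, 38.9, 4.8, 1, 21, 0, 0, -0.8, 57.5, 10.5, 1, 28, 0, 0, -1.1, 75.5, 18.7, 1, 35, 0, 0, -1.4, 92, 29, 1])

```text
time_s: 11.4
eef_pos: [0.6359, -0.0026, 0.2631]
tcp_rot: [0.658, 0.69, -0.217, -0.209]
contact_force: [3.2, 3.3, -4.3]
gripper_width: 0.273
```

Call:
apply_moves(deltas=[7, 0, 0, -0.1, 19.5, 1.2, 1, 14, 0, 0, -0.3, 38.9, 4.8, 1, 20, 0, 0, -0.5, 55, 9.8, 1, 20, 0, 0, -0.5, 55, 9.8, 1])

```text
time_s: 11.8
eef_pos: [0.675, -0.0013, 0.2211]
tcp_rot: [0.611, 0.64, -0.337, -0.322]
contact_force: [-5.4, 3.1, -0.5]
gripper_width: 0.273
```

Run:
```python
from h import *
for p in [55]:grasp(p,dy=-.5-(p+35)/90*2)
s=robot.state(); print(s['contact_force'],s['wrist_torque'],s['gripper_width'])
import cv2
im,d=robot.grab_frame("scene"); cv2.imwrite("pics/s5.png",cv2.resize(im[100:320,200:480,::-1],None,fx=2.7,fy=2.7))
```

```text
t 11.8 d [-0.5  0.2  0.2] [-0.8 -2.1 -1.1]
[-5.3858871   3.11578024 -0.54421597] [ 0.01379931  0.30150189 -0.52924257] 0.27253637748753257
```

View pics/s5.png

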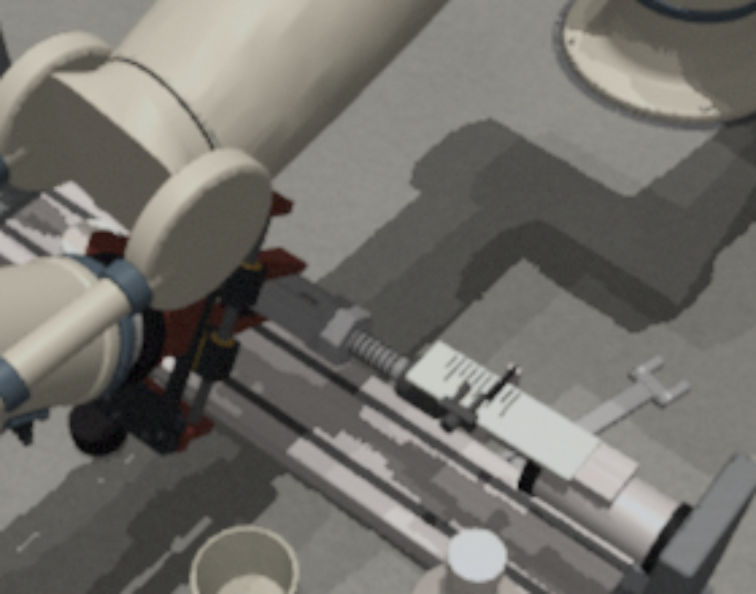

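Call:
apply_moves(deltas=[0, 0, 0, 0, 0, 0, -1, 0, 0, 0, 0, 0, 0, -1, 0, 0, 0, 0, 0, 0, -1, 0, 0, 0, 0, 0, 0, -1, 0, 0, 0, 0, 0, 0, -1])

```text
time_s: 12.35
eef_pos: [0.6737, -0.002, 0.2247]
tcp_rot: [0.613, 0.641, -0.334, -0.319]
contact_force: [0.0, -0.9, 0.5]
gripper_width: 0.687
```

Call:
apply_moves(deltas=[0, 0, 0, 0, 0, 0, -1, -8.5, 0, 0, 0, -24, 1.8, -1, -17, 0, 0, 0, -47.7, 7.1, -1, -25.5, 0, 0, 0, -70.2, 15.9, -1, -34, 0, 0, 0, -91.1, 27.9, -1])

```text
time_s: 12.85
eef_pos: [0.5984, -0.0054, 0.2841]
tcp_rot: [0.68, 0.711, -0.129, -0.123]
contact_force: [-0.1, -0.3, 1.7]
gripper_width: 0.999
```

Call:
apply_moves(deltas=[-8.5, 0, 0, 0, -24, 1.8, -1, -17, 0, 0, 0, -47.7, 7.1, -1, -25.5, 0, 0, 0, -70.2, 15.9, -1, -34, 0, 0, 0, -91.1, 27.9, -1, -42.5, 0, 0, 0, -110, 42.8, -1])

```text
time_s: 13.35
eef_pos: [0.48, -0.0107, 0.2834]
tcp_rot: [0.678, 0.71, 0.138, 0.132]
contact_force: [-0.1, -0.3, 0.2]
gripper_width: 1.002
```

Run:
```python
from h import *
for p in [-35]:grasp(p,dy=-2.5)
```

```text
t 13.35 d [-13.   -0.1   0.3] [  0.9 -37.2   6.4]
```

Call:
apply_moves(deltas=[-8, 0, 0, 0.5, -23, 3, -1, -13, 0, 0, 0.9, -36.5, 5.5, -1, -13, 0, 0, 0.9, -36.5, 5.5, -1, -13, 0, 0, 0.9, -36.5, 5.5, -1])

```text
time_s: 13.75
eef_pos: [0.4489, -0.0114, 0.2645]
tcp_rot: [0.66, 0.691, 0.214, 0.205]
contact_force: [-0.5, 0.6, -0.3]
gripper_width: 0.996
```

Run:
```python
from h import *
for p in [-35]:grasp(p,dy=-2.5)
```

```text
t 13.75 d [-0.5 -0.1  0.2] [ 0.1 -1.3  0.2]
```

Grip again (now across the 40 mm... the body turned a quarter, so the wide side).

Call:
apply_moves(deltas=[-0.5, 0, 0, 0, -0.5, 0, 1, -0.5, 0, 0, 0, -0.5, 0, 1, -0.5, 0, 0, 0, -0.5, 0, 1, -0.5, 0, 0, 0, -0.5, 0, 1, -0.5, 0, 0, 0, -0.5, 0, 1])

```text
time_s: 14.25
eef_pos: [0.4488, -0.0113, 0.2634]
tcp_rot: [0.659, 0.69, 0.217, 0.207]
contact_force: [-0.7, 0.2, -0.3]
gripper_width: 0.584
```

Call:
apply_moves(deltas=[0, 0, 0, 0, 0, 0, 1, 0, 0, 0, 0, 0, 0, 1, 0, 0, 0, 0, 0, 0, 1, 0, 0, 0, 0, 0, 0, 1])

```text
time_s: 14.65
eef_pos: [0.4488, -0.0113, 0.2636]
tcp_rot: [0.659, 0.689, 0.218, 0.208]
contact_force: [5.7, 0.4, -2.7]
gripper_width: 0.453
```

Run:
```python
from h import *
for p in [-35,0]:grasp(p,dy=-2.5-(p+35)/90*2)
s=robot.state(); print(s['contact_force'],s['wrist_torque'],s['gripper_width'])
```

```text
t 14.65 d [ 0.1 -0.2  0.2] [ 0.  -0.8 -0.5]
t 14.65 d [35.1 -0.1  0.2] [-1.2 92.6 29.1]
[ 5.6875418   0.41387674 -2.68887974] [ 0.04455286 -0.1626689  -0.17351051] 0.4529110042610581
```

Call:
apply_moves(deltas=[7, 0, 0, -0.2, 19.9, 1.2, 1, 14, 0, 0, -0.5, 39.4, 4.8, 1, 21, 0, 0, -0.7, 58.4, 10.8, 1, 28, 0, 0, -0.9, 76.5, 19.1, 1, 35, 0, 0, -1.1, 93, 29.3, 1])

```text
time_s: 15.15
eef_pos: [0.5429, -0.0078, 0.2932]
tcp_rot: [0.691, 0.723, -0.0, -0.001]
contact_force: [5.1, 2.1, -3.9]
gripper_width: 0.449
```

Call:
apply_moves(deltas=[7, 0, 0, -0.2, 19.5, 1.2, 1, 14, 0, 0, -0.4, 38.9, 4.8, 1, 21, 0, 0, -0.6, 57.5, 10.5, 1, 28, 0, 0, -0.8, 75.5, 18.7, 1, 35, 0, 0, -1, 92, 29, 1])

```text
time_s: 15.65
eef_pos: [0.6356, -0.0043, 0.264]
tcp_rot: [0.659, 0.69, -0.216, -0.207]
contact_force: [10.1, 3.1, -3.6]
gripper_width: 0.453
```

Call:
apply_moves(deltas=[7, 0, 0, -0.2, 19.5, 1.2, 1, 14, 0, 0, -0.4, 38.9, 4.8, 1, 20, 0, 0, -0.6, 55, 9.8, 1, 20, 0, 0, -0.6, 55, 9.8, 1])

```text
time_s: 16.05
eef_pos: [0.6747, -0.003, 0.2219]
tcp_rot: [0.612, 0.641, -0.335, -0.32]
contact_force: [2.4, 3.7, -0.9]
gripper_width: 0.456
```

Run:
```python
from h import *
for p in [55]:grasp(p,dy=-4.5)
s=robot.state(); print(s['contact_force'],s['wrist_torque'],s['gripper_width'])
import cv2
im,d=robot.grab_frame("scene"); cv2.imwrite("pics/s6.png",cv2.resize(im[200:290,330:430,::-1],None,fx=6,fy=6,interpolation=cv2.INTER_CUBIC))
```

```text
t 16.05 d [-0.2  0.2  0.2] [-1.1 -1.3 -1. ]
[ 2.35737358  3.7406557  -0.94906464] [ 0.17551986 -0.58901953 -0.49787851] 0.4555921733389858
```

View pics/s6.png

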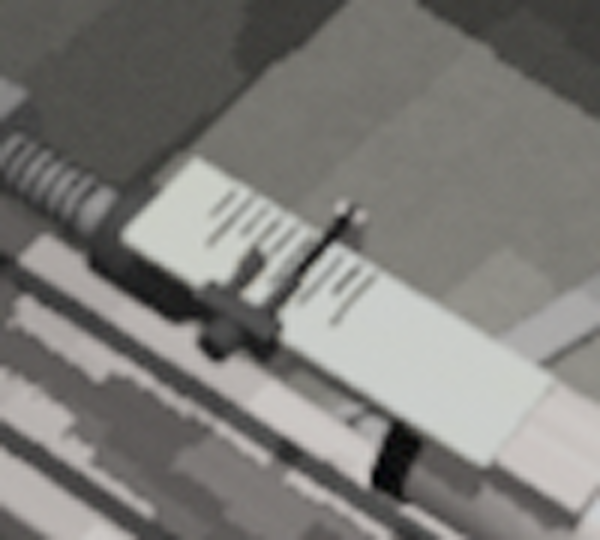

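Call:
apply_moves(deltas=[0, 0, 0, 0, 0, 0, -1, 0, 0, 0, 0, 0, 0, -1, 0, 0, 0, 0, 0, 0, -1, 0, 0, 0, 0, 0, 0, -1, 0, 0, 0, 0, 0, 0, -1])

```text
time_s: 16.6
eef_pos: [0.6727, -0.0039, 0.2244]
tcp_rot: [0.613, 0.641, -0.334, -0.319]
contact_force: [0.5, 0.3, 0.4]
gripper_width: 0.87
```

Call:
apply_moves(deltas=[-8.5, 0, 0, 0, -24, 1.8, -1, -17, 0, 0, 0, -47.7, 7.1, -1, -25.5, 0, 0, 0, -70.2, 15.9, -1, -34, 0, 0, 0, -91.1, 27.9, -1, -42.5, 0, 0, 0, -110, 42.8, -1])

```text
time_s: 17.1
eef_pos: [0.574, -0.0083, 0.2914]
tcp_rot: [0.687, 0.719, -0.076, -0.072]
contact_force: [-0.1, 0.5, 0.1]
gripper_width: 1.003
```

Call:
apply_moves(deltas=[-8.5, 0, 0, 0, -24, 1.8, -1, -17, 0, 0, 0, -47.7, 7.1, -1, -25.5, 0, 0, 0, -70.2, 15.9, -1, -34, 0, 0, 0, -91.1, 27.9, -1, -42.5, 0, 0, 0, -110, 42.8, -1])

```text
time_s: 17.6
eef_pos: [0.4573, -0.0136, 0.2728]
tcp_rot: [0.666, 0.698, 0.19, 0.182]
contact_force: [0.2, -0.5, 0.3]
gripper_width: 1.004
```

Run:
```python
from h import *
for p in [-35]:grasp(p,dy=-4.5)
```

```text
t 17.6 d [-4.5 -0.1  0.2] [  0.7 -12.7   3.2]
```

Call:
apply_moves(deltas=[-4.5, 0, 0, 0.5, -12, 2.5, -1, -4.5, 0, 0, 0.5, -12, 2.5, -1, -4.5, 0, 0, 0.5, -12, 2.5, -1])

```text
time_s: 17.9
eef_pos: [0.449, -0.0136, 0.2643]
tcp_rot: [0.66, 0.691, 0.214, 0.205]
contact_force: [-0.8, 0.3, 0.5]
gripper_width: 0.999
```

Run:
```python
from h import *
for p in [-35]:grasp(p,dy=-4.5)
```

```text
t 17.9 d [-0.5 -0.1  0.2] [ 0.3 -1.3  0.1]
```

Call:
apply_moves(deltas=[-0.5, 0, 0, 0.2, -0.5, 0, 1, -0.5, 0, 0, 0.2, -0.5, 0, 1, -0.5, 0, 0, 0.2, -0.5, 0, 1, -0.5, 0, 0, 0.2, -0.5, 0, 1, -0.5, 0, 0, 0.2, -0.5, 0, 1])

```text
time_s: 18.4
eef_pos: [0.4489, -0.0133, 0.2633]
tcp_rot: [0.659, 0.69, 0.217, 0.207]
contact_force: [0.5, 0.0, 0.4]
gripper_width: 0.585
```

Call:
apply_moves(deltas=[0, 0, 0, 0, 0, 0, 1, 0, 0, 0, 0, 0, 0, 1, 0, 0, 0, 0, 0, 0, 1, 0, 0, 0, 0, 0, 0, 1, 0, 0, 0, 0, 0, 0, 1])

```text
time_s: 18.9
eef_pos: [0.4489, -0.0133, 0.2635]
tcp_rot: [0.659, 0.689, 0.218, 0.208]
contact_force: [4.7, 0.0, -1.6]
gripper_width: 0.274
```

Run:
```python
from h import *
for p in [-35]:grasp(p,dy=-4.5)
s=robot.state(); print(s['contact_force'],s['wrist_torque'],s['gripper_width'])
```

```text
t 18.9 d [ 0.1 -0.2  0.2] [ 0.1 -0.8 -0.5]
[ 4.74418571e+00  1.93368242e-03 -1.60427864e+00] [ 0.05330927 -0.47169525 -0.20456457] 0.2740960143353768
```

Call:
apply_moves(deltas=[7, 0, 0, -0.2, 19.9, 1.2, 1, 14, 0, 0, -0.5, 39.4, 4.8, 1, 21, 0, 0, -0.7, 58.4, 10.8, 1, 28, 0, 0, -0.9, 76.5, 19.1, 1, 35, 0, 0, -1.1, 93, 29.3, 1])

```text
time_s: 19.4
eef_pos: [0.543, -0.0098, 0.2929]
tcp_rot: [0.691, 0.723, -0.0, -0.001]
contact_force: [5.8, 1.0, -5.1]
gripper_width: 0.274
```

Call:
apply_moves(deltas=[7, 0, 0, -0.2, 19.5, 1.2, 1, 14, 0, 0, -0.4, 38.9, 4.8, 1, 21, 0, 0, -0.6, 57.5, 10.5, 1, 28, 0, 0, -0.8, 75.5, 18.7, 1, 35, 0, 0, -1, 92, 29, 1])

```text
time_s: 19.9
eef_pos: [0.6356, -0.0064, 0.2636]
tcp_rot: [0.659, 0.69, -0.216, -0.207]
contact_force: [9.7, 2.2, -3.0]
gripper_width: 0.271
```

Run:
```python
from h import *
for p in [35]:grasp(p,dy=-6.1)
s=robot.state(); print(s['contact_force'],s['wrist_torque'],s['gripper_width'])
import cv2
im,d=robot.grab_frame("scene"); cv2.imwrite("pics/s7.png",cv2.resize(im[200:290,330:430,::-1],None,fx=6,fy=6,interpolation=cv2.INTER_CUBIC))
im,d=robot.grab_frame("top"); cv2.imwrite("pics/t7.png",cv2.resize(im[215:280,210:310,::-1],None,fx=7,fy=7,interpolation=cv2.INTER_CUBIC))
```

```text
t 19.9 d [0.1 0.1 0.3] [-0.9 -0.6  0.5]
[ 9.66488804  2.1821616  -3.02574392] [ 0.68522007 -2.14577781 -0.80855871] 0.2708403042216699
```

View pics/s7.png

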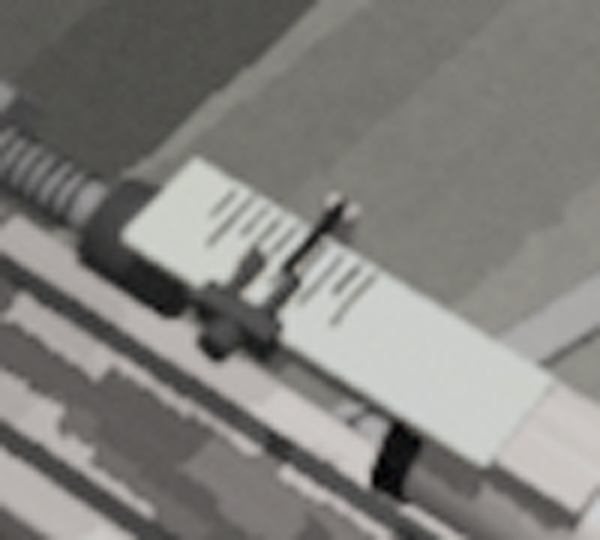

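View pics/t7.png

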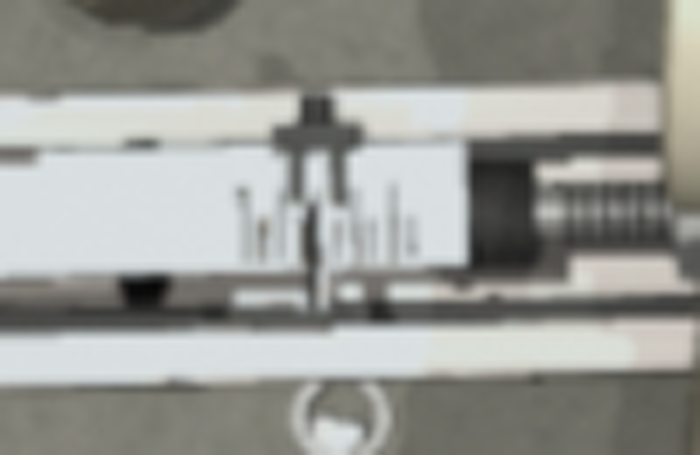

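Call:
apply_moves(deltas=[7, 0, 0, -0.2, 19.5, 1.2, 1, 14, 0, 0, -0.4, 38.9, 4.8, 1, 21, 0, 0, -0.6, 57.5, 10.5, 1, 21, 0, 0, -0.6, 57.5, 10.5, 1])

```text
time_s: 20.4
eef_pos: [0.6753, -0.0052, 0.2165]
tcp_rot: [0.607, 0.636, -0.344, -0.329]
contact_force: [-21.7, 1.2, -8.3]
gripper_width: 0.274
```

Call:
apply_moves(deltas=[0, 0, 0, 0, 0, 0, -1, 0, 0, 0, 0, 0, 0, -1, 0, 0, 0, 0, 0, 0, -1, 0, 0, 0, 0, 0, 0, -1, 0, 0, 0, 0, 0, 0, -1])

```text
time_s: 20.9
eef_pos: [0.6745, -0.0058, 0.223]
tcp_rot: [0.61, 0.639, -0.339, -0.324]
contact_force: [0.3, -0.7, -0.1]
gripper_width: 0.689
```

Call:
apply_moves(deltas=[0, 0, 0, 0, 0, 0, -1, -8.5, 0, 0, 0, -24, 1.8, -1, -17, 0, 0, 0, -47.7, 7.1, -1, -25.5, 0, 0, 0, -70.2, 15.9, -1, -34, 0, 0, 0, -91.1, 27.9, -1])

```text
time_s: 21.4
eef_pos: [0.6002, -0.0091, 0.2835]
tcp_rot: [0.679, 0.71, -0.135, -0.129]
contact_force: [-1.2, 0.1, -0.1]
gripper_width: 1.002
```

Run:
```python
from h import *
grasp(0,dy=-6.5)
grasp(0,dy=-6.5,back=107)
grasp(0,dy=100,back=107)
import cv2
im,d=robot.grab_frame("top"); cv2.imwrite("pics/t8.png",cv2.resize(im[215:280,210:310,::-1],None,fx=7,fy=7,interpolation=cv2.INTER_CUBIC))
```

```text
t 21.4 d [-21.5   0.1   0.3] [  0.3 -58.2  12.8]
t 21.4 d [-21.5   0.1   0.3] [  0.2 -97.4 -86.8]
t 21.4 d [-21.5   0.1   0.3] [106.7 -97.  -87. ]
```

View pics/t8.png

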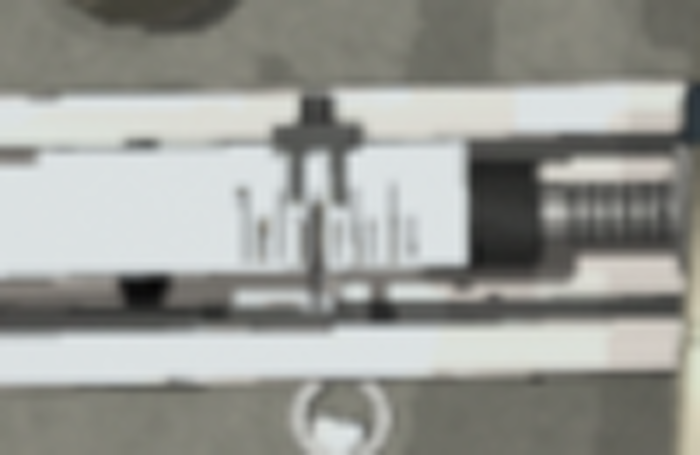

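Call:
apply_moves(deltas=[-8, 0, 0, 0, -23, 2, -1, -16, 0, 0, 0, -44, 8, -1, -21.5, 0, 0, 0, -58, 12, -1, -21.5, 0, 0, 0, -75, -30, -1, -21.5, 0, 0, 0, -92, -73, -1])

```text
time_s: 21.95
eef_pos: [0.5413, -0.0117, 0.3816]
tcp_rot: [0.691, 0.723, -0.006, -0.007]
contact_force: [0.3, -0.4, 0.3]
gripper_width: 1.005
```

Run:
```python
from h import *
grasp(0,dy=81,back=107)
```

```text
t 21.95 d [-1.  -0.1  0.3] [ 87.7   0.2 -18.4]
```

Call:
apply_moves(deltas=[-1, 0, 0, 44, 0, -18, -1, -1, 0, 0, 88, 0, -18, -1, -1, 0, 0, 88, 0, -18, -1, -1, 0, 0, 88, 0, -18, -1, -1, 0, 0, 88, 0, -18, -1])

```text
time_s: 22.45
eef_pos: [0.5392, 0.0756, 0.4016]
tcp_rot: [0.691, 0.723, 0.002, 0.003]
contact_force: [0.3, -0.5, -0.0]
gripper_width: 1.001
```

Run:
```python
from h import *
import cv2
s=robot.state(); pose=(s['eef_pos'],s['tcp_rot']); print(pose)
im,d=robot.grab_frame("wrist"); im=im[:,:,::-1]; cv2.imwrite("pics/w9.png",im); 
cv2.imwrite("pics/w9z.png",cv2.resize(im[50:170,260:390],None,fx=6,fy=5,interpolation=cv2.INTER_CUBIC))
c=robot.camera_info('wrist')
print(proj('wrist',[.535,.160,.16],pose))
```

```text
(array([0.53916742, 0.07561538, 0.40157524]), array([0.69090689, 0.7229359 , 0.00218825, 0.00256149]))
(np.float64(313.58829504015614), np.float64(95.50040888534508))
```

View pics/w9z.png

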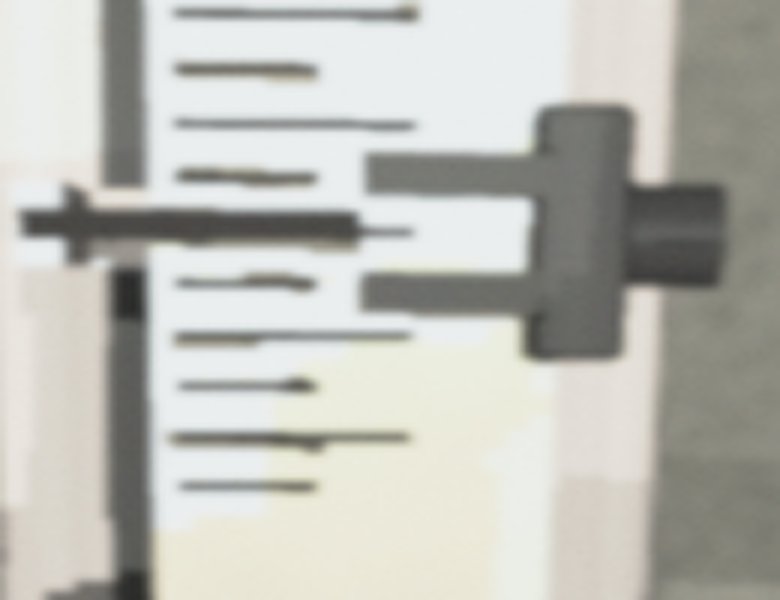

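Run:
```python
from h import *
import cv2
im,d=robot.grab_frame("scene"); cv2.imwrite("pics/s9.png",im[:,:,::-1])
s=robot.state(); print(s['time_s'],s['contact_force'],s['joint_vel'].round(4))
```

```text
22.55 [-1.38276452  0.87480706  0.58539869] [-0.0037 -0.0043  0.0029  0.0025 -0.0028  0.0021]
```

View pics/s9.png

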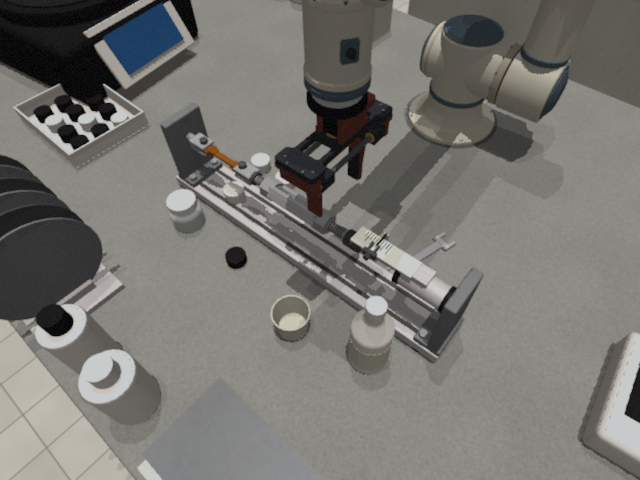

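The scene view shows the gripper open and clear above the frame. The bottle, cup, jar, mount, wrench and moulds are where they were; mould_b is mostly hidden behind the gripper. Handing in.

```bash
python3 -c "
from cell import robot
print(robot.job_done())"
```

```text
the job is handed in; nothing more can be done
None
```

I tightened the turnbuckle by about 290° in four gripped strokes on the flats of the bars (21° + 3 × 90°). Then I opened the gripper, backed away upward and handed the job in at about 22.6 s; no verdict was reported.

- **Needle:** the last wrist view, almost straight above, shows it between the lugs, about 0.5 mm short of the middle of the gap. The last top view before that gave about 0.8 mm short. Both are inside the 2 mm limit, and every view showed the needle on the near side of the middle.
- **Starting distance:** my first two readings disagreed, at about 12 mm from the top camera and 14 mm from the wrist camera. I put this down to parallax, so I checked the needle again before and after the last part of the turn.
- **Forces:** the highest force I read was about 23 N, at the end of the last stroke. After release it was back near zero.
- **Other things on the bench:** by eye, they are where they were at the start in the last scene picture. The gripper mostly hid `mould_b`, so I could not confirm that one there.
- **Reach:** the arm was close to its joint limits when tilted towards the robot, so I dropped the −56° grip I had planned and worked between −35° and +55°.

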